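Swing a cup under the samovar tap

TASK

Stand the tea cup on the cork inlay of the swing tray and let go of it, then push the tray by its free corner round its pin until it meets the sprung stop, so that the cup comes to stand under the samovar's tap. Press the tray against the stop with a steady 10 N or so on the stop for about a second, never more than 13 N, then let go. Keep the cup upright throughout and leave everything else where it stands.

Things in the scene. Friction and masses are not known exactly. Their poses are not given: they have to be found in the camera images.
- cup: white ceramic tea cup without handle, open at the top, a nearly straight-sided tumbler 54 mm across at the foot, 60 mm at the rim, 85 mm high, 4 mm wall, about 0.2 kg. Origin: centre of its underside, z up.
- tray: pine tray, 270 x 140 mm, 0.3 to 0.65 kg, flat on the table, swinging on the samovar's pin (hole with 1 mm play). Origin: hole axis at table height; x to the free end, y left, z up. Spans x -30..240, y -70..70 mm. Floor top at 12 mm height; upright rim all round, 6 mm thick, from 4 to 30 mm height. Starts 1.0 to 1.4 rad clockwise of home; at home its x is within 0.11 rad of the samovar's x.
- tray_mat (a point): centre of the round cork inlay, 72 mm across, on the tray floor (tray x = 120, y = 0, 12 mm above the table): where the cup stands
- tray_corner (a point): a point to push: outer face of the tray's right (-y) long rim, 35 mm from the free end, 17 mm above the table (tray x = 205, y = -70). Pushed along the tray's +y it swings anticlockwise from above, towards the samovar, sliding on two slippery plastic glides under the free end: about 0.5 N. In all, friction keeps 1 to 3 N of a 10 N push here from the stop.
- pin (a point): top of the fixed pivot pin, 34 mm above the table, 10 mm thick with a 22 mm nut up to 24 mm height; fixed to the samovar at samovar x = -120, y = -190
- samovar: chrome electric samovar, fixed, 190 mm across and 362 mm high on a black plinth 200 x 140 x 30 mm; its tap points along its -y. Origin: centre of the plinth's underside, z up.
- spout (a point): mouth of the tap's spout, 120 mm above the table, at samovar x = 0, y = -190; the tap pipe runs back from it to the samovar at 145 to 165 mm height, its key handle to 201 mm
- stop: steel block 30 x 30 x 34 mm fixed in front of the plinth at samovar x = 80, y = -75, parallel to the samovar; origin: centre of its underside, z up. It carries the sprung stop that meets the tray's left (+y) rim near the free end.
- stop_front (a point): centre of the block's -y face, 18 mm above the table. From it a brass screw with a sprung slippery plastic head 18 mm across points along -y; the head's face stands 10 to 50 mm out, set differently each time and not reported: it has to be felt. Its spring gives 3 N per mm over 6 mm of travel, so the tray springs back 1 to 4 mm when let go.
- coasters: stack of six red plastic coasters, 94 across, 37 high; a bystander
- creamer: small white ceramic creamer with waist and handle, 68 across, 75 high; a bystander
- sugar_bowl: steel sugar bowl, 100 across, 55 high; a bystander
- jam_jar: jam jar with steel cap, 70 across, 90 high; a bystander
- tea_tin: square tea tin 80 x 60, 112 high; a bystander
- teaspoon: steel teaspoon 140 long lying flat; a bystander
Mind the look-alikes: they are no part of the job. What is shaped like the cup but blue or purple is not meant.

How it is judged:
On the way, in this order (a step that is already met when the one before it is completed fails the run):
1. the cup stands upright on the cork inlay of the still swung-out tray (centre within 12 mm), let go (angle between cup's own z axis and vertical below 0.1 rad and horizontal distance between cup and tray_mat below 0.012 m and z of cup in the frame of tray_mat between -0.006 and 0.006 m and contact force between the fingers and cup below 0.1 N and angle between the x axis of tray and the x axis of samovar, either way round above 0.3 rad), for 0.2 s.
2. the tray is pressed against the stop with at least 6 N for 0.4 s, near home (within 0.12 rad) (contact force between tray and stop above 6 N and angle between the x axis of tray and the x axis of samovar, either way round below 0.12 rad), for 0.4 s.
At the end, for the whole second after the job is handed in: The cup stands upright (within 0.1 rad) on the cork inlay (centre within 15 mm, on the floor of the tray within 6 mm) with its centre within 26 mm of plumb below the spout; the tray's long axis is within 0.12 rad of the samovar's x; tray and cup at rest (angle between cup's own z axis and vertical below 0.1 rad and horizontal distance between cup and tray_mat below 0.015 m and z of cup in the frame of tray_mat between -0.006 and 0.006 m and horizontal distance between cup and spout below 0.026 m and angle between the x axis of tray and the x axis of samovar, either way round below 0.12 rad and linear speed of each of tray, cup below 0.02 m/s); the robot touches nothing.
It fails at once if the tray is pressed against the stop with more than 13 N (contact force between tray and stop above 13 N).
It fails at once if the cup is tipped by more than 0.5 rad (angle between cup's own z axis and vertical above 0.5 rad).
It fails at once if a bystander is moved by more than 20 mm (distance of any of coasters, creamer, sugar_bowl, jam_jar, tea_tin, teaspoon from where it was at the start of the episode above 0.02 m).
It also fails if it takes over 72 s, if anything falls off the work surface, if the arm or the gripper's body presses on something with over 40 N, if the wrist force passes 120 N, or if a joint passes its speed limit or range.

ROBOT

A 6-joint arm with a two-finger parallel gripper is mounted at the origin on the work surface. World frame = base frame: x ahead of the robot, y to its left, z up, the work surface at z = 0. Lengths are in m, angles in rad, forces in N, time in s.
With the tool pointing down it reaches from about 0.275 to 0.825 m from the base axis. Payload 5.2 kg.
Tool frame: the origin (TCP) lies at the very end of the fingers, on their centre line; the grasp point (between the pads) lies 19 mm behind it; z points along the fingers, y is the line along which they close (so a half turn about z gives the same grasp; the last joint's range is limited). The gripper opens to 93 mm and grips with 3 to 60 N. Pads are 15 mm wide; open, the fingers measure 128 mm over their backs; the gripper's body (75 mm by 188 mm) begins 65 mm behind the grasp point.
Start: joints at [0.897, 0.259, 1.535, -0, 1.348, -0.203], TCP at [0.249, 0.49, 0.219] pointing down, gripper open.
Joint ranges: [-3.14, 3.14], [-0.91, 2.08], [0.19, 2.58], [-1.22, 4.36], [0.22, 2.71], [-3.12, 3.12]. Speed limits (rad/s): [2.57, 2.57, 3.14, 3.14, 3.14, 3.14].

INTERFACE

Orientations are given as a rotation vector (axis times angle).
In Python, from cell import ctrl, viewer, workorder gives the robot as it stands.
- The arm moves only by the tool jog_arm, never from a script. Its argument "series" is a list of rows, each a list of 7 numbers: the turn, a rotation vector about the tool's x, y, z normalised to -1 to 1, where 1 is 60 degrees, then the shift along the tool's x, y, z normalised to -1 to 1, where 1 is 1 m, then the closure, from -1 (fully open) to 1 (shut). In form: [[wx, wy, wz, x, y, z, gripper], ...]. A call has 1 to 20 rows; each row is the pose to reach, as a shift and turn from the pose commanded when the call began, along the tool's axes at that moment; what a row does not reach only later rows make up. A row lasts 1/8 s, in which the tool goes at most 62.5 mm and 10.7 degrees, less where a joint would pass 70% of its speed; a pose out of reach is approached as far as the arm can. A call with a number of a shift or a turn outside -1 to 1 is refused whole. A call with a gripper value outside its range is refused whole. The fingers move at their own pace and stop on an object; "squeeze" is the grip in N (left out, the last holds). Time passes only in rows, so rows that repeat a pose let the fingers close. It gives the time, the measured TCP pose, the force, the opening and the grip force at its end, in the units of the state.
- ctrl.observe(): the state, without advancing time (a new reading comes with each control period).
- viewer.snapshot(name): name is "scene" or "side" or "wrist"; returns (picture, depth): 480x640x3 uint8, red, green, blue; 480x640 float32, m along the optical axis (not along the pixel's ray), 0 where there is no reading.
- viewer.calibration(name): a dict with "fx", "fy", "cx", "cy" (pixels), "extrinsics" (4x4, takes a point from world to camera coordinates); the wrist camera has in their place "hand_eye" (4x4, takes a point from camera to tool coordinates, whose origin is the TCP and whose axes are the flange's). Camera axes: x right, y down, z forward; pixel columns grow to the right and rows downward; lengths in m; the calibration is good to about 2 mm. A picture is of the moment at which its call begins: read the wrist's pose just before it. calibration takes no time and is no camera call.
- workorder.finish_job(): hands the job in; it is judged then, once.
The state is a dict: "time": time; "q": joint angles; "dq": joint speeds; "joint_torque": joint torques, N m; "ee_pos": TCP position; "eef_rot": TCP orientation; "wrist_force": force on the tool from outside, world axes, zero at the start; "torque": the same for the moment, N m; "width": opening from 0.0 (shut) to 1.0 (fully open); "finger_force": force on a finger pad.
Only numpy, scipy, OpenCV 4.12 (cv2) and the standard library are available. Lean on these libraries where they do the work, as an engineer would, in place of code of your own. Each camera call takes 0.05 s, during which the arm holds its last target. There are 200 camera calls.

## Working session

There is one attempt and no reset: what is moved stays moved. The work goes in short steps, Python scripts to look and compute and a tool call to move; the robot and the scene stay as the last step left them, time stands still between calls to the robot, and variables do not carry over. Pictures are saved under pics/ and viewed, at most 10 in all, crops included, and the job is handed in when it is done.

Besides the shell and the picture viewer there is one more tool, called after "Call:" as name([rows], argument=value, ...), one row to a line, values as JSON. jog_arm: Moves the arm, as the interface text tells. Its arguments: {"type":"object","properties":{"series":{"type":"array"},"squeeze":{"type":"number"}},"required":["series"]}

```bash
mkdir -p pics; ls
cat > h.py <<'E'
import numpy as np, cv2
from scipy.spatial.transform import Rotation as R
from cell import ctrl, viewer, workorder
def snap(n):
    o=ctrl.observe(); c=viewer.calibration(n); im,d=viewer.snapshot(n)
    if n=='wrist':
        T=np.eye(4);T[:3,:3]=R.from_rotvec(o['eef_rot']).as_matrix();T[:3,3]=o['ee_pos']
        T=T@np.array(c['hand_eye'])
    else: T=np.linalg.inv(np.array(c['extrinsics']))
    return im,d,c,T
def pts(d,c,T):
    v,u=np.mgrid[0:480,0:640]
    P=np.stack([(u-c['cx'])/c['fx']*d,(v-c['cy'])/c['fy']*d,d],-1)
    return P@T[:3,:3].T+T[:3,3]
def ray(u,v,c,T,z):
    r=T[:3,:3]@np.array([(u-c['cx'])/c['fx'],(v-c['cy'])/c['fy'],1.]);return T[:3,3]+r*(z-T[2,3])/r[2]
def save(n,im): cv2.imwrite('pics/'+n+'.png',im[...,::-1])
E
python3 - <<'E'
from h import *
for n in('scene','side'):
    im,d,c,T=snap(n); save(n+'0',im); np.savez(n+'0.npz',im=im,d=d,T=T,k=[c['fx'],c['fy'],c['cx'],c['cy']]); print(n,T[:3,3].round(3),c['fx'],(d>0).mean())
o=ctrl.observe();print(o)
E
```

```text
pics
scene [1.402 0.076 0.771] 452.1138484321385 0.9959212239583334
side [1.225 0.785 0.918] 494.215320691866 0.99603515625
{'time': 0.1, 'q': array([ 8.97212791e-01,  2.59264624e-01,  1.53595828e+00, -6.67178508e-05,
        1.34798160e+00, -2.02808757e-01]), 'dq': array([ 5.48792963e-04, -1.56081856e-04, -4.29074582e-03,  2.13694051e-04,
        3.67846361e-04, -8.22960714e-05]), 'joint_torque': array([ 3.36618214e-03, -4.38209939e+01, -2.84641761e+01,  7.19591556e-02,
        3.62748827e-02, -7.42035263e-05]), 'ee_pos': array([0.24916415, 0.48978062, 0.21790995]), 'eef_rot': array([-7.32512764e-01, -3.05435711e+00,  2.33557304e-03]), 'wrist_force': array([-0.15810181,  0.04165708, -0.7539933 ]), 'torque': array([-0.00920049, -0.01764488, -0.01432605]), 'finger_force': 0.0, 'width': 0.9988199444764806}
```

View pics/scene0.png

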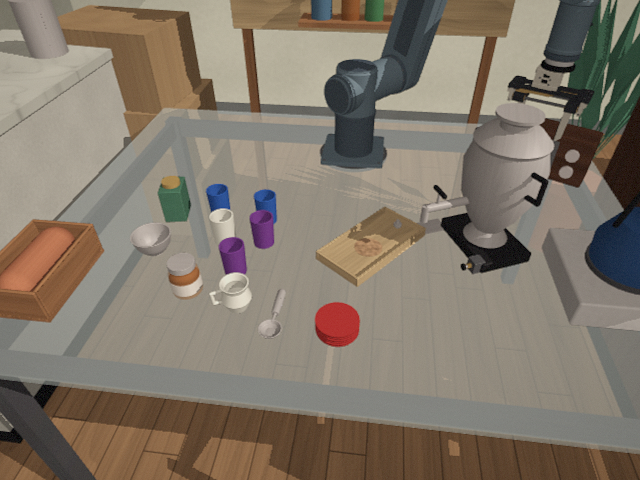

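View pics/side0.png

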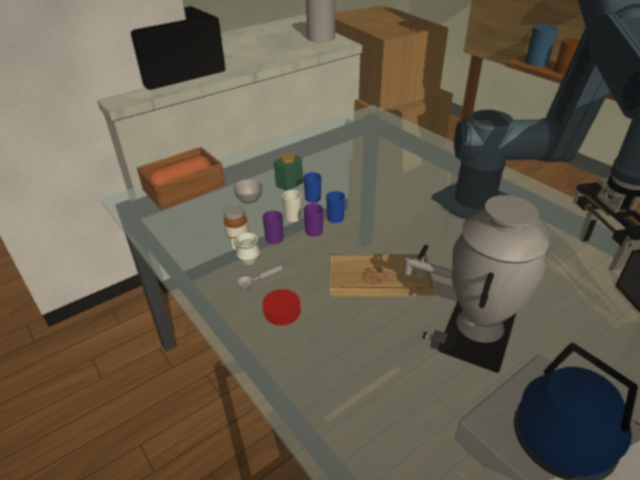

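The scene view shows the white cup at (222,225) among blue and purple cups, the tray at (370,243) with its cork at (368,246), the tap at (430,210) and the stop at (472,265). The side view shows the cup at (291,206), the tray at (382,275) and the stop at (435,338).

```bash
cat > m.py <<'E'
from h import *
def circ(p):
    A=np.c_[2*p[:,:2],np.ones(len(p))];s=np.linalg.lstsq(A,(p[:,:2]**2).sum(1),rcond=None)[0]
    return s[:2],np.sqrt(s[2]+s[0]**2+s[1]**2)
for n,cb,tb in(('scene',(205,205,240,245),(310,200,432,285)),('side',(280,185,304,225),(322,245,440,302))):
    f=np.load(n+'0.npz');im=f['im'];d=f['d'];T=f['T'];fx,fy,cx,cy=f['k'];c=dict(fx=fx,fy=fy,cx=cx,cy=cy)
    P=pts(d,c,T);hsv=cv2.cvtColor(im,cv2.COLOR_RGB2HSV)
    m=np.zeros((480,640),bool);m[cb[1]:cb[3],cb[0]:cb[2]]=1
    w=m&(hsv[...,1]<70)&(hsv[...,2]>100)&(P[...,2]>.02)&(P[...,2]<.12);p=P[w]
    print(n,'cup n',len(p),'z max',np.percentile(p[:,2],[1,50,99]).round(3),'mean',p.mean(0).round(3))
    t=p[p[:,2]>.079];print(' rim',circ(t),t.min(0).round(3),t.max(0).round(3))
    m[:]=0;m[tb[1]:tb[3],tb[0]:tb[2]]=1
    w=m&(hsv[...,1]>60)&(hsv[...,0]<25);p=P[w]
    print(' tray z hist',np.histogram(p[:,2],bins=np.arange(-.01,.06,.005)))
    t=p[(p[:,2]>.025)&(p[:,2]<.04)];r=cv2.minAreaRect((t[:,:2]*1000).astype(np.float32));print(' rimrect',r,cv2.boxPoints(r).round(0).tolist())
    np.savez(n+'P.npz',P=P,hsv=hsv)
    g=[P[v,u].round(3) for u,v in ({'scene':[(473,262),(462,268),(426,214),(397,223),(519,108),(368,246)],'side':[(437,337),(428,336),(410,265),(375,275),(512,210)]}[n])];print(g)
    z=P[...,2]; cr=im[tb[1]:tb[3],tb[0]:tb[2]];
    save(n+'tray',cv2.resize(cr,None,fx=5,fy=5,interpolation=cv2.INTER_CUBIC))
E
python3 m.py
```

```text
scene cup n 686 z max [0.023 0.065 0.087] mean [ 0.528 -0.298  0.063]
 rim (array([ 0.54304982, -0.29035756]), np.float64(0.03695846861592177)) [ 0.494 -0.329  0.079] [ 0.63  -0.248  0.088]
 tray z hist (array([   0,   11,   47,  129, 2462,  703,  309,  357,  448,    4,    0,
          0,    0]), array([-0.01 , -0.005,  0.   ,  0.005,  0.01 ,  0.015,  0.02 ,  0.025,
        0.03 ,  0.035,  0.04 ,  0.045,  0.05 ,  0.055]))
 rimrect ((505.7803039550781, 85.82115173339844), (143.6998291015625, 272.96380615234375), 51.8856086730957) [[354.0, 114.0], [569.0, -55.0], [658.0, 58.0], [443.0, 227.0]]
[array([0.565, 0.331, 0.035]), array([0.574, 0.307, 0.021]), array([0.537, 0.205, 0.146]), array([0.427, 0.15 , 0.029]), array([0.43 , 0.376, 0.365]), array([0.512, 0.078, 0.013])]
side cup n 444 z max [0.022 0.063 0.086] mean [ 0.532 -0.291  0.06 ]
 rim (array([ 0.52728544, -0.29708379]), np.float64(0.027855014308692017)) [ 0.498 -0.329  0.079] [ 0.557 -0.266  0.086]
 tray z hist (array([   1,  150,  143,  762, 1868,  284,  296,  470,  100,    0,    0,
          0,    0]), array([-0.01 , -0.005,  0.   ,  0.005,  0.01 ,  0.015,  0.02 ,  0.025,
        0.03 ,  0.035,  0.04 ,  0.045,  0.05 ,  0.055]))
 rimrect ((507.00372314453125, 87.96145629882812), (147.77389526367188, 268.8123474121094), 51.73895263671875) [[356.0, 113.0], [567.0, -53.0], [658.0, 63.0], [447.0, 229.0]]
[array([0.563, 0.341, 0.034]), array([0.569, 0.32 , 0.022]), array([0.538, 0.213, 0.153]), array([0.514, 0.077, 0.011]), array([0.45 , 0.376, 0.36 ])]
```

Run:
```python
from h import *
for n in('scene','side'):
    f=np.load(n+'P.npz');P=f['P'];h=f['hsv'].astype(int);z=P[...,2]
    work=(z>.02)&(z<.095)&(P[...,0]>.25)&(P[...,0]<.85)&(P[...,1]<0.2)
    for nm,lo,hi in(('blue',105,125),('purple',126,160)):
        m=(work&(h[...,0]>=lo)&(h[...,0]<=hi)&(h[...,1]>90)).astype(np.uint8)
        k,l,s,_=cv2.connectedComponentsWithStats(m)
        for i in range(1,k):
            if s[i,4]>120:
                p=P[l==i];t=p[p[:,2]>.076];q=(t.min(0)+t.max(0))/2 if len(t)>5 else p.mean(0);print(n,nm,s[i,:2],p.mean(0).round(3),q.round(3))
c=viewer.calibration('wrist');print(np.array(c['hand_eye']).round(3),c['fx'],c['cx'],c['cy'])
print(R.from_rotvec(ctrl.observe()['eef_rot']).as_matrix().round(3))
```

```text
scene blue [206 184] [ 0.416 -0.342  0.067] [ 0.411 -0.345  0.082]
scene blue [254 190] [ 0.425 -0.205  0.07 ] [ 0.423 -0.209  0.083]
scene purple [250 210] [ 0.523 -0.194  0.061] [ 0.517 -0.196  0.082]
scene purple [219 237] [ 0.638 -0.238  0.062] [ 0.633 -0.24   0.083]
side blue [303 173] [ 0.417 -0.337  0.06 ] [ 0.415 -0.345  0.082]
side blue [327 191] [ 0.429 -0.201  0.059] [ 0.426 -0.207  0.081]
side purple [305 204] [ 0.524 -0.188  0.059] [ 0.52  -0.195  0.081]
side purple [264 211] [ 0.638 -0.232  0.059] [ 0.637 -0.239  0.082]
[[ 0.001 -0.966 -0.258  0.071]
 [ 1.     0.001 -0.    -0.   ]
 [ 0.    -0.258  0.966 -0.167]
 [ 0.     0.     0.     1.   ]] 349.1700760619348 322.34259421932416 240.84485587889816
[[-0.891  0.454 -0.001]
 [ 0.454  0.891 -0.001]
 [ 0.    -0.002 -1.   ]]
```

Call:
jog_arm([
  [0, 0, 0.3, -0.132, -0.258, -0.03, -1],
  [0, 0, 0.5, -0.132, -0.258, -0.03, -1],
  [0, 0, 0.7, -0.132, -0.258, -0.03, -1],
  [0, 0, 0.8, -0.132, -0.258, -0.03, -1],
  [0, 0, 1, -0.132, -0.258, -0.03, -1],
  [0, 0, 1, -0.607, -0.574, -0.03, -1],
  [0, 0, 1, -0.607, -0.574, -0.03, -1],
  [0, 0, 1, -0.607, -0.574, -0.03, -1],
  [0, 0, 1, -0.607, -0.574, -0.03, -1],
  [0, 0, 1, -0.607, -0.574, -0.03, -1],
  [0, 0, 1, -0.607, -0.574, -0.03, -1],
  [0, 0, 1, -0.607, -0.574, -0.03, -1],
  [0, 0, 1, -0.607, -0.574, -0.03, -1],
  [0, 0, 1, -0.607, -0.574, -0.03, -1],
  [0, 0, 1, -0.607, -0.574, -0.03, -1],
  [0, 0, 1, -0.607, -0.574, -0.03, -1],
  [0, 0, 1, -0.607, -0.574, -0.03, -1],
  [0, 0, 1, -0.607, -0.574, -0.03, -1],
], squeeze=12)

```text
time: 2.35
ee_pos: [0.5298, -0.2953, 0.2495]
eef_rot: [2.16, 2.28, 0.0]
wrist_force: [-0.3, -0.4, -0.0]
width: 1.0
finger_force: 0.0
```

```bash
cat >> h.py <<'E'
def shift(target,yaw=None):
    o=ctrl.observe();M=R.from_rotvec(o['eef_rot']);r=M.as_matrix()
    a=np.degrees(np.arctan2(r[1,1],r[0,1]))
    print('t',round(o['time'],2),'pos',o['ee_pos'].round(4),'yaw_y',a.round(1),'q',o['q'].round(2),'shift',M.inv().apply(np.array(target)-o['ee_pos']).round(4), 'wz',None if yaw is None else round((-(yaw-a)+180)%360-180,1)/60)
E
cat > cup.py <<'E'
from h import *
def circ(p):
    A=np.c_[2*p[:,:2],np.ones(len(p))];s=np.linalg.lstsq(A,(p[:,:2]**2).sum(1),rcond=None)[0]
    return s[:2],np.sqrt(s[2]+s[0]**2+s[1]**2)
def cup(g,name):
    im,d,c,T=snap('wrist');P=pts(d,c,T);h=cv2.cvtColor(im,cv2.COLOR_RGB2HSV)
    save(name,im);np.savez(name+'.npz',im=im,d=d,T=T,P=P)
    w=(h[...,1]<60)&(np.hypot(P[...,0]-g[0],P[...,1]-g[1])<.05)&(P[...,2]>.02)&(P[...,2]<.13)
    p=P[w];top=np.percentile(p[:,2],97);t=p[p[:,2]>top-.006];print('n',len(p),'top',top,'rim',circ(t),'bbox c',((t.min(0)+t.max(0))/2).round(4),(t.max(0)-t.min(0)).round(3))
    return circ(t)[0]
E
python3 - <<'E'
from cup import *
cup((.529,-.297),'w1');shift((.529,-.297,.048),-15)
E
```

```text
n 1968 top 0.08648204206215654 rim (array([ 0.5241915 , -0.29862559]), np.float64(0.027489545133758904)) bbox c [ 0.5243 -0.2987  0.0842] [0.059 0.059 0.007]
t 2.4 pos [ 0.5299 -0.2955  0.2494] yaw_y 3.1 q [-0.69  0.34  1.34  0.    1.46 -0.75] shift [-0.0013 -0.0011  0.2014] wz 0.3016666666666667
```

View pics/w1.png

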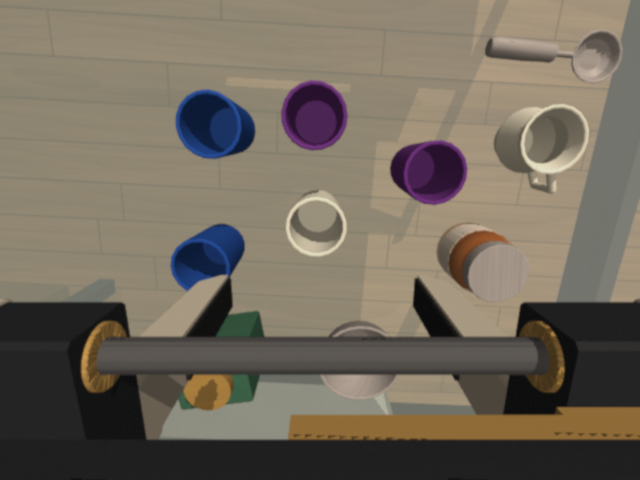

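The wrist view shows the white cup's rim at (316,224), clear of its neighbours, with the fingers in the lower part of the picture.

Call:
jog_arm([
  [0, 0, 0.15, -0.002, -0.0045, 0.04, -1],
  [0, 0, 0.3, -0.002, -0.0045, 0.08, -1],
  [0, 0, 0.3, -0.002, -0.0045, 0.12, -1],
  [0, 0, 0.3, -0.002, -0.0045, 0.16, -1],
  [0, 0, 0.3, -0.002, -0.0045, 0.19, -1],
  [0, 0, 0.3, -0.002, -0.0045, 0.209, -1],
  [0, 0, 0.3, -0.002, -0.0045, 0.209, -1],
  [0, 0, 0.3, -0.002, -0.0045, 0.209, 0.6],
  [0, 0, 0.3, -0.002, -0.0045, 0.209, 0.6],
  [0, 0, 0.3, -0.002, -0.0045, 0.209, 0.6],
  [0, 0, 0.3, -0.002, -0.0045, 0.209, 0.6],
  [0, 0, 0.3, -0.002, -0.0045, 0.209, 0.6],
  [0, 0, 0.3, -0.002, -0.0045, 0.209, 0.6],
  [0, 0, 0.3, -0.002, -0.0045, 0.209, 0.6],
], squeeze=12)

```text
time: 4.15
ee_pos: [0.5257, -0.299, 0.0401]
eef_rot: [2.492, 1.913, -0.0]
wrist_force: [-1.8, 1.0, 5.0]
width: 0.641
finger_force: 12.0
```

Call:
jog_arm([
  [0, 0, 0, 0, 0, -0.03, 0.6],
  [0, 0, 0, 0, 0, -0.07, 0.6],
  [0, 0, 0, 0, 0, -0.11, 0.6],
  [0, 0, 0, 0, 0, -0.15, 0.6],
  [0, 0, 0, 0.03, -0.009, -0.15, 0.6],
  [0, 0, 0, 0.08, -0.023, -0.15, 0.6],
  [0, 0, 0, 0.13, -0.038, -0.15, 0.6],
  [0, 0, 0, 0.18, -0.052, -0.15, 0.6],
  [0, 0, 0, 0.23, -0.067, -0.15, 0.6],
  [0, 0, 0, 0.28, -0.081, -0.15, 0.6],
  [0, 0, 0, 0.33, -0.096, -0.15, 0.6],
  [0, 0, 0, 0.362, -0.105, -0.15, 0.6],
  [0, 0, 0, 0.362, -0.105, -0.15, 0.6],
  [0, 0, 0, 0.362, -0.105, -0.15, 0.6],
])

```text
time: 5.9
ee_pos: [0.5177, 0.0776, 0.1892]
eef_rot: [-2.491, -1.914, 0.001]
wrist_force: [0.3, -0.6, -2.1]
width: 0.629
finger_force: 12.0
```

Run:
```python
from cup import *
im,d,c,T=snap('wrist');P=pts(d,c,T);h=cv2.cvtColor(im,cv2.COLOR_RGB2HSV).astype(int);save('w2',im);np.savez('w2.npz',P=P,h=h)
o=ctrl.observe();print(o['width'],o['finger_force'],o['wrist_force'])
g=o['ee_pos'];w=(h[...,1]<60)&(np.hypot(P[...,0]-g[0],P[...,1]-g[1])<.045)&(P[...,2]>.15)&(P[...,2]<.26)
p=P[w];top=np.percentile(p[:,2],98);t=p[p[:,2]>top-.006];print('cup',len(p),top,((t.min(0)+t.max(0))/2).round(4),(t.max(0)-t.min(0)).round(3),circ(t))
w=(h[...,0]<30)&(h[...,1]>40)&(P[...,2]>.024)&(P[...,2]<.038)&(P[...,0]>.3)&(P[...,0]<.75)&(P[...,1]<.3)&(P[...,1]>-.1)
print('rim',w.sum());r=cv2.minAreaRect((P[w][:,:2]*1000).astype(np.float32));print(r,cv2.boxPoints(r).round(0).tolist())
shift((.518,.078,.055))
```

```text
0.6339073736981655 11.999831209468539 [-0.28238256 -0.20915542 -1.90826692]
cup 19638 0.2500610877455634 [0.5203 0.0788 0.252 ] [0.084 0.038 0.016] (array([0.52182756, 0.0913245 ]), np.float64(0.03680322965885979))
rim 6510
((530.0436401367188, 102.47630310058594), (194.87156677246094, 483.076171875), 52.700904846191406) [[279.0, 171.0], [663.0, -121.0], [781.0, 34.0], [397.0, 326.0]]
t 5.95 pos [0.5178 0.0771 0.1893] yaw_y -15.0 q [-0.07  0.23  1.64 -0.    1.27  0.2 ] shift [1.000e-03 1.000e-04 1.343e-01] wz None
```

View pics/w2.png

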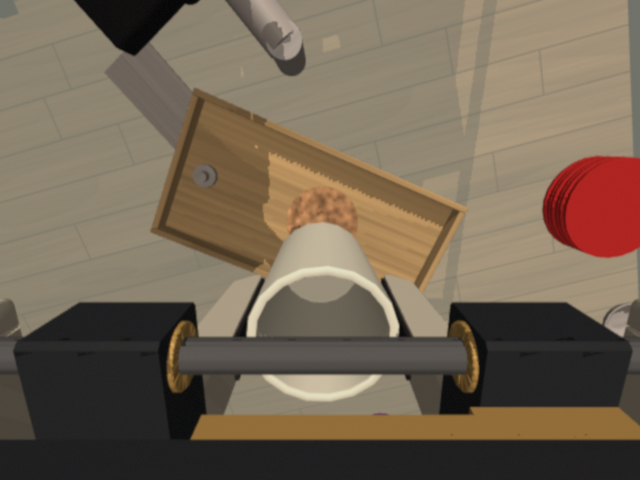

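The wrist view shows the cup held upright between the fingers, the pin at (204,176), the cork at (322,205) half hidden by the cup, the tray's left corners at (197,92) and (463,211), and the spout at (290,45).

Run:
```python
from cup import *
im,d,c,T=snap('wrist');P=pts(d,c,T);h=cv2.cvtColor(im,cv2.COLOR_RGB2HSV).astype(int)
pin=ray(204,175,c,T,.034);a=ray(197,91,c,T,.03);b=ray(464,210,c,T,.03)
print('pin',pin.round(4),P[175,204].round(3),'corners',a.round(4),b.round(4),np.linalg.norm(b-a))
x=(b-a)/np.linalg.norm(b-a);y=np.array([-x[1],x[0],0]);print('ang',np.arctan2(x[1],x[0]),'pin from corner',(a+.03*x-.07*y).round(4),'mat',(b-.12*x-.07*y).round(4),(a+.15*x-.07*y).round(4))
# cork: circle through cork edge points
m=((h[...,0]<14)&(h[...,1]>95)&(P[...,2]<.02)&(P[...,2]>.005)&(np.hypot(P[...,0]-.518,P[...,1]-.08)<.05)).astype(np.uint8)
v,u=np.nonzero(m);print('cork',m.sum(),u.min(),u.max(),v.min(),v.max());
q=P[m>0];print(np.percentile(q,[1,99],0).round(4))
print('spout',P[40,286].round(3),P[60,293].round(3))
for n in('scene','side'):
    f=np.load(n+'P.npz');P=f['P'];h=f['hsv'].astype(int)
    near=np.hypot(P[...,0]-.518,P[...,1]-.078)<.06
    near&=(P[...,2]<.02)
    print(n,[np.percentile(h[near][:,i],[5,25,50,75,95]) for i in(0,1,2)])
    for s in (11,12,13,14):
        mm=(near&(h[...,0]<=s)).astype(np.uint8)
        k,l,st,_=cv2.connectedComponentsWithStats(mm);i=1+np.argmax(st[1:,4]) if k>1 else 0
        q=P[l==i];print(n,s,st[i,4],q.mean(0).round(4),((q.min(0)+q.max(0))/2).round(4),(q.max(0)-q.min(0)).round(3))
```

```text
pin [0.4263 0.1501 0.034 ] [0.427 0.15  0.035] corners [0.4437 0.2194 0.03  ] [0.651 0.056 0.03 ] 0.26392461979074566
ang -0.6674358690831855 pin from corner [0.4239 0.1459 0.03  ] mat [0.5134 0.0753 0.03  ] [0.5182 0.0716 0.03  ]
cork 1237 288 355 188 233
[[0.4845 0.0605 0.0117]
 [0.5497 0.1091 0.0151]]
spout [0.532 0.2   0.164] [0.533 0.192 0.155]
scene [array([14., 15., 17., 18., 18.]), array([ 95.,  98., 103., 109., 115.]), array([126., 159., 172., 179., 186.])]
scene 11 307200 [ 0.235  -0.1025 -0.0702] [-0.254  -0.1566  0.0026] [3.312 4.003 1.536]
scene 12 1 [0.4895 0.0691 0.0139] [0.4895 0.0691 0.0139] [0. 0. 0.]
scene 13 12 [0.4886 0.0697 0.0143] [0.4882 0.0703 0.0146] [0.007 0.018 0.004]
scene 14 263 [0.5158 0.0779 0.0141] [0.5166 0.0781 0.0145] [0.066 0.067 0.009]
side [array([14., 15., 18., 18., 18.]), array([125., 128., 129., 137., 139.]), array([ 91., 121., 130., 135., 141.])]
side 11 307200 [ 0.4682 -0.3553 -0.0498] [-0.1479 -0.6924  0.0691] [3.524 2.955 1.697]
side 12 307200 [ 0.4682 -0.3553 -0.0498] [-0.1479 -0.6924  0.0691] [3.524 2.955 1.697]
side 13 307200 [ 0.4682 -0.3553 -0.0498] [-0.1479 -0.6924  0.0691] [3.524 2.955 1.697]
side 14 16 [0.5347 0.086  0.0117] [0.534  0.0863 0.0114] [0.014 0.024 0.005]
```

Call:
jog_arm([
  [0, 0, 0, 0, 0, 0.03, 0.6],
  [0, 0, 0, 0, 0, 0.06, 0.6],
  [0, 0, 0, 0, 0, 0.09, 0.6],
  [0, 0, 0, 0, 0, 0.115, 0.6],
  [0, 0, 0, 0, 0, 0.127, 0.6],
  [0, 0, 0, 0, 0, 0.133, 0.6],
  [0, 0, 0, 0, 0, 0.136, 0.6],
  [0, 0, 0, 0, 0, 0.136, 0.6],
  [0, 0, 0, 0, 0, 0.136, 0.6],
])

```text
time: 7.12
ee_pos: [0.5182, 0.0779, 0.0543]
eef_rot: [2.491, 1.913, 0.001]
wrist_force: [0.3, -0.8, -0.8]
width: 0.634
finger_force: 12.0
```

Call:
jog_arm([
  [0, 0, 0, 0, 0, 0.001, 0.6],
  [0, 0, 0, 0, 0, 0.002, 0.6],
  [0, 0, 0, 0, 0, 0.002, 0.6],
])

```text
time: 7.5
ee_pos: [0.5181, 0.0782, 0.0522]
eef_rot: [2.492, 1.913, 0.001]
wrist_force: [0.0, 0.7, 4.0]
width: 0.631
finger_force: 12.0
```

Contact is felt at 52 mm, which matches the 12 mm floor. I'll open and retreat upward.

Call:
jog_arm([
  [0, 0, 0, 0, 0, 0, 0.2],
  [0, 0, 0, 0, 0, 0, -0.4],
  [0, 0, 0, 0, 0, 0, -1],
  [0, 0, 0, 0, 0, 0, -1],
  [0, 0, 0, 0, 0, 0, -1],
  [0, 0, 0, 0, 0, -0.02, -1],
  [0, 0, 0, 0, 0, -0.06, -1],
  [0, 0, 0, 0, 0, -0.1, -1],
  [0, 0, 0, 0, 0, -0.14, -1],
  [0, 0, 0, -0.06, 0, -0.16, -1],
  [0, 0, 0, -0.1, 0, -0.16, -1],
  [0, 0, 0, -0.1, 0, -0.16, -1],
  [0, 0, 0, -0.1, 0, -0.16, -1],
])

```text
time: 9.12
ee_pos: [0.4919, -0.0184, 0.2115]
eef_rot: [-2.492, -1.912, -0.0]
wrist_force: [-0.2, 0.4, 0.5]
width: 1.0
finger_force: 0.0
```

Run:
```python
from cup import *
im,d,c,T=snap('wrist');P=pts(d,c,T);h=cv2.cvtColor(im,cv2.COLOR_RGB2HSV).astype(int);save('w3',im)
g=(.518,.078);w=(h[...,1]<70)&(np.hypot(P[...,0]-g[0],P[...,1]-g[1])<.05)&(P[...,2]>.05)&(P[...,2]<.12)
p=P[w];top=np.percentile(p[:,2],98);t=p[p[:,2]>top-.006];print('cup',len(p),top,((t.min(0)+t.max(0))/2).round(4),(t.max(0)-t.min(0)).round(3),circ(t))
m=((h[...,0]<14)&(h[...,1]>95)&(P[...,2]<.02)&(P[...,2]>.005)&(np.hypot(P[...,0]-.518,P[...,1]-.08)<.05))
q=P[m];print('cork',m.sum(),np.percentile(q,[1,99],0).round(4),circ(q))
shift((.5,.078,.055))
```

```text
cup 2615 0.09876017582265412 [0.5174 0.0795 0.0963] [0.059 0.059 0.007] (array([0.51743916, 0.07927645]), np.float64(0.02742989963765565))
cork 183 [[0.4843 0.0427 0.0118]
 [0.545  0.0667 0.0153]] (array([0.51753875, 0.07848713]), np.float64(0.03381424854994791))
t 9.18 pos [ 0.4919 -0.018   0.2114] yaw_y -15.0 q [-0.26  0.16  1.68  0.    1.3  -0.  ] shift [ 0.0948 -0.0169  0.1565] wz None
```

View pics/w3.png

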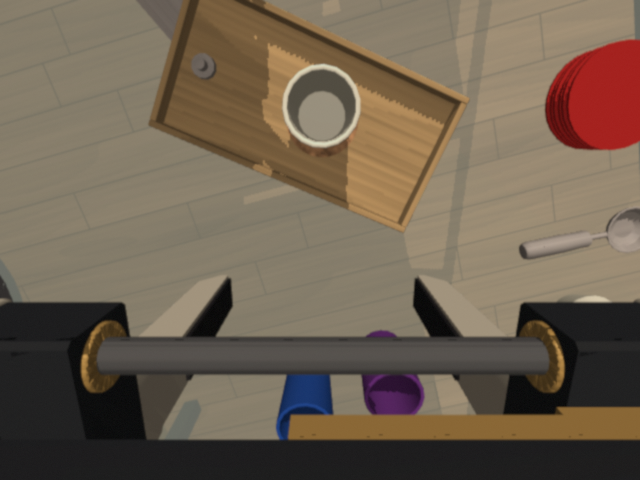

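The wrist view shows the cup standing on the cork at (321,106), let go, with the free-end corners at (467,98) and (403,231).

Call:
jog_arm([
  [0, 0, -0.17, 0, 0, 0, 1],
  [0, 0, -0.34, 0, 0, 0, 1],
  [0, 0, -0.5, 0, 0, 0, 1],
  [0, 0, -0.67, 0, 0, 0, 1],
  [0, 0, -0.84, 0, 0, 0, 1],
  [0, 0, -1, 0, 0, 0, 1],
  [0, 0, -1, 0, 0, 0, 1],
  [0, 0, -1, 0, 0, 0, 1],
])

```text
time: 10.18
ee_pos: [0.492, -0.018, 0.2114]
eef_rot: [-1.205, -2.901, -0.0]
wrist_force: [0.6, -0.5, 0.7]
width: 0.187
finger_force: 0.0
```

Run:
```python
from h import *
pin=np.array([.4245,.151])
out=[]
for n in('scene','side'):
    f=np.load(n+'P.npz');P=f['P'];h=f['hsv'].astype(int);im=np.load(n+'0.npz')['im']
    near=np.hypot(P[...,0]-.459,P[...,1]-.374)<.14
    m=near&(P[...,2]>.022)&(P[...,2]<.034)&(h[...,2]<45)
    r=cv2.minAreaRect((P[m][:,:2]*1000).astype(np.float32));print(n,'plinth',m.sum(),r)
    yaw=.40;X=np.array([np.cos(yaw),np.sin(yaw)]);Y=np.array([-X[1],X[0]])
    D=P[...,:2]-pin;a=D@X;b=D@Y
    s=(a>.175)&(a<.225)&(b>.03)&(b<.14)&(P[...,2]>.008)&(P[...,2]<.045)
    v,u=np.nonzero(s);print(' stop px',u.min(),u.max(),v.min(),v.max(),'a',np.percentile(a[s],[2,50,98]).round(4),'b hist',np.histogram(b[s],bins=np.arange(.03,.145,.005))[0])
    t=s&(b<.09);print(' head a,b,z',np.percentile(a[t],[5,50,95]).round(4),np.percentile(b[t],[2,50]).round(4),np.percentile(P[...,2][t],[5,50,95]).round(4))
    u0,v0=int(u.mean()),int(v.mean());out.append(cv2.resize(im[v0-30:v0+30,u0-30:u0+30],(400,400),interpolation=cv2.INTER_CUBIC))
save('stop',np.hstack(out))
shift((.5146,-.066,.2),51.8)
```

```text
scene plinth 1476 ((461.6664733886719, 355.5198974609375), (199.9114990234375, 183.099609375), 24.583681106567383)
 stop px 460 486 255 272 a [0.1795 0.2007 0.2131] b hist [ 0  0  0  0  0  0  0  0  0  0  2 29  4 10  7 59 43 26 28 39 34 29]
 head a,b,z [0.1881 0.197  0.203 ] [0.0848 0.087 ] [0.0129 0.0215 0.0284]
side plinth 1620 ((475.7323913574219, 363.159423828125), (172.74635314941406, 176.8604736328125), 25.252582550048828)
 stop px 422 448 330 350 a [0.1784 0.2034 0.2156] b hist [ 0  0  0  0  0  0  0  0  0  0  0 13 12  6 10 18 35 38 37 36 44 44]
 head a,b,z [0.1943 0.2029 0.2052] [0.0866 0.0881] [0.0154 0.0229 0.027 ]
t 10.18 pos [ 0.492  -0.018   0.2114] yaw_y 44.9 q [-0.26  0.16  1.68  0.    1.3  -1.05] shift [-0.05   -0.0179  0.0114] wz -0.115
```

View pics/stop.png

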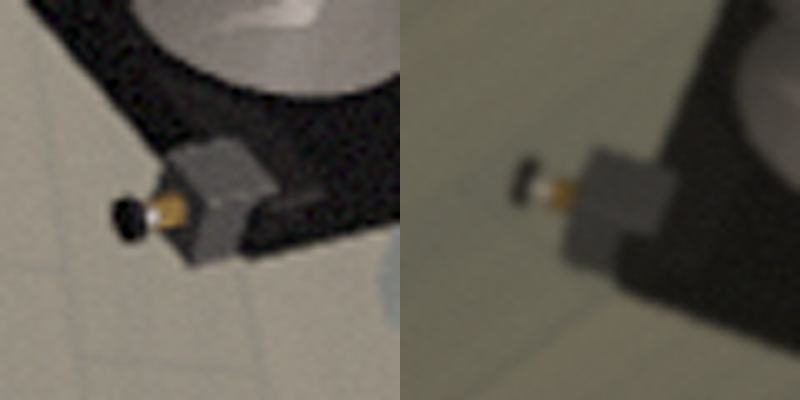

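The crop shows the stop's black head at (128,218) in the scene half and at (525,182) in the side half, about 20 mm out of the block's face.

Call:
jog_arm([
  [0, 0, -0.115, -0.05, -0.018, 0.02, 1],
  [0, 0, -0.115, -0.05, -0.018, 0.06, 1],
  [0, 0, -0.115, -0.05, -0.018, 0.11, 1],
  [0, 0, -0.115, -0.05, -0.018, 0.15, 1],
  [0, 0, -0.115, -0.05, -0.018, 0.18, 1],
  [0, 0, -0.115, -0.05, -0.018, 0.198, 1],
  [0, 0, -0.115, -0.05, -0.018, 0.198, 1],
  [0, 0, -0.115, -0.05, -0.018, 0.198, 1],
])

```text
time: 11.18
ee_pos: [0.5152, -0.0669, 0.0143]
eef_rot: [1.026, 2.968, 0.0]
wrist_force: [-0.1, -0.4, -0.8]
width: 0.004
finger_force: 0.0
```

```bash
cat > arc.py <<'E'
from h import *
p=np.array([.4245,.151])
def tgt(th,yt): return np.r_[p+.205*np.array([np.cos(th),np.sin(th)])+yt*np.array([-np.sin(th),np.cos(th)]),.013]
def rows(ths,yts,pos=None,yaw=None):
    o=ctrl.observe();M=R.from_rotvec(o['eef_rot'])
    r=M.as_matrix();a=np.arctan2(r[1,1],r[0,1])
    pos=o['ee_pos']
    print('t',o['time'],'pos',pos.round(4),'yaw-90 th',round(a-np.pi/2,4),'F',o['wrist_force'].round(2))
    for th,yt in zip(ths,yts):
        s=M.inv().apply(tgt(th,yt)-pos);w=-(th+np.pi/2-a)/(np.pi/3)
        print([0,0,round(w,3)]+s.round(4).tolist()+[1])
E
python3 - <<'E'
from arc import *
yt=[-.11,-.105,-.1,-.095,-.09,-.0875]+[-.0875]*14
th=[-.667]*6+list(-.667+np.cumsum([.005,.01,.015]+[.02]*11))
rows(th,yt)
E
```

```text
t 11.175 pos [ 0.5152 -0.0669  0.0143] yaw-90 th -0.6653 F [-0.12 -0.36 -0.77]
[0, 0, np.float64(0.002), 0.001, 0.0051, 0.0013, 1]
[0, 0, np.float64(0.002), 0.001, 0.0101, 0.0013, 1]
[0, 0, np.float64(0.002), 0.001, 0.0151, 0.0013, 1]
[0, 0, np.float64(0.002), 0.001, 0.0201, 0.0013, 1]
[0, 0, np.float64(0.002), 0.001, 0.0251, 0.0013, 1]
[0, 0, np.float64(0.002), 0.001, 0.0276, 0.0013, 1]
[0, 0, np.float64(-0.003), 0.0006, 0.0286, 0.0013, 1]
[0, 0, np.float64(-0.013), -0.0003, 0.0306, 0.0013, 1]
[0, 0, np.float64(-0.027), -0.0015, 0.0337, 0.0013, 1]
[0, 0, np.float64(-0.046), -0.0031, 0.0379, 0.0013, 1]
[0, 0, np.float64(-0.065), -0.0046, 0.0421, 0.0013, 1]
[0, 0, np.float64(-0.084), -0.0061, 0.0463, 0.0013, 1]
[0, 0, np.float64(-0.103), -0.0074, 0.0506, 0.0013, 1]
[0, 0, np.float64(-0.123), -0.0087, 0.0549, 0.0013, 1]
[0, 0, np.float64(-0.142), -0.0098, 0.0592, 0.0013, 1]
[0, 0, np.float64(-0.161), -0.0109, 0.0635, 0.0013, 1]
[0, 0, np.float64(-0.18), -0.0119, 0.0678, 0.0013, 1]
[0, 0, np.float64(-0.199), -0.0128, 0.0722, 0.0014, 1]
[0, 0, np.float64(-0.218), -0.0136, 0.0766, 0.0014, 1]
[0, 0, np.float64(-0.237), -0.0144, 0.081, 0.0014, 1]
```

Call:
jog_arm([
  [0, 0, 0, 0.001, 0.006, 0, 1],
  [0, 0, 0, 0.001, 0.012, 0, 1],
  [0, 0, 0, 0.001, 0.017, 0, 1],
  [0, 0, 0, 0.001, 0.02, 0, 1],
  [0, 0, 0, 0.001, 0.0225, 0, 1],
  [0, 0, 0, 0.001, 0.025, 0, 1],
  [0, 0, -0.003, 0.0006, 0.028, 0, 1],
  [0, 0, -0.013, 0, 0.0306, 0, 1],
  [0, 0, -0.027, -0.0015, 0.0337, 0, 1],
  [0, 0, -0.046, -0.0031, 0.0379, 0, 1],
  [0, 0, -0.065, -0.0046, 0.0421, 0, 1],
  [0, 0, -0.084, -0.0061, 0.0463, 0, 1],
  [0, 0, -0.103, -0.0074, 0.0506, 0, 1],
  [0, 0, -0.123, -0.0087, 0.0549, 0, 1],
  [0, 0, -0.142, -0.0098, 0.0592, 0, 1],
  [0, 0, -0.161, -0.0109, 0.0635, 0, 1],
  [0, 0, -0.18, -0.0119, 0.0678, 0, 1],
  [0, 0, -0.199, -0.0128, 0.0722, 0, 1],
  [0, 0, -0.218, -0.0136, 0.0766, 0, 1],
  [0, 0, -0.237, -0.0144, 0.081, 0, 1],
])

```text
time: 13.68
ee_pos: [0.5761, -0.0117, 0.0137]
eef_rot: [-0.647, -3.074, 0.0]
wrist_force: [-0.1, -0.1, 0.3]
width: 0.004
finger_force: 0.3
```

```bash
cat > trayang.py <<'E'
from arc import *
def tray():
    im,d,c,T=snap('scene');P=pts(d,c,T);h=cv2.cvtColor(im,cv2.COLOR_RGB2HSV).astype(int)
    w=(h[...,0]<25)&(h[...,1]>60)&(P[...,2]>.024)&(P[...,2]<.036)&(np.hypot(P[...,0]-p[0],P[...,1]-p[1])<.28)
    w=cv2.morphologyEx(w.astype(np.uint8),cv2.MORPH_OPEN,np.ones((2,2)))>0
    r=cv2.minAreaRect((P[w][:,:2]*1000).astype(np.float32));print('tray',w.sum(),r)
    k=(h[...,1]<70)&(h[...,2]>90)&(P[...,2]>.088)&(P[...,2]<.103)&(np.hypot(P[...,0]-p[0],P[...,1]-p[1])<.2)
    q=P[k];
    if len(q)>5: print('cup',k.sum(),((q.min(0)+q.max(0))/2).round(4),(q.max(0)-q.min(0)).round(3))
    return im
E
python3 - <<'E'
from trayang import *
save('s4',tray())
th0=-.405
rows(list(th0+np.cumsum([.03]*20)),[-.0875]*20)
E
```

```text
tray 728 ((872.4774169921875, 75.23129272460938), (309.2938537597656, 1013.1902465820312), 73.0738525390625)
cup 190 [0.5471 0.2039 0.0955] [0.114 0.267 0.015]
t 13.725 pos [ 0.5766 -0.0114  0.0137] yaw-90 th -0.4142 F [ 0.42  0.65 -0.63]
[0, 0, np.float64(-0.037), -0.0037, 0.0081, 0.0007, 1]
[0, 0, np.float64(-0.066), -0.006, 0.0143, 0.0007, 1]
[0, 0, np.float64(-0.095), -0.0081, 0.0207, 0.0007, 1]
[0, 0, np.float64(-0.123), -0.01, 0.0271, 0.0007, 1]
[0, 0, np.float64(-0.152), -0.0117, 0.0336, 0.0008, 1]
[0, 0, np.float64(-0.181), -0.0132, 0.0401, 0.0008, 1]
[0, 0, np.float64(-0.209), -0.0146, 0.0466, 0.0008, 1]
[0, 0, np.float64(-0.238), -0.0157, 0.0532, 0.0008, 1]
[0, 0, np.float64(-0.267), -0.0166, 0.0598, 0.0008, 1]
[0, 0, np.float64(-0.295), -0.0173, 0.0665, 0.0008, 1]
[0, 0, np.float64(-0.324), -0.0179, 0.0732, 0.0008, 1]
[0, 0, np.float64(-0.353), -0.0182, 0.0798, 0.0008, 1]
[0, 0, np.float64(-0.381), -0.0183, 0.0865, 0.0008, 1]
[0, 0, np.float64(-0.41), -0.0183, 0.0932, 0.0008, 1]
[0, 0, np.float64(-0.439), -0.018, 0.0999, 0.0008, 1]
[0, 0, np.float64(-0.467), -0.0175, 0.1066, 0.0008, 1]
[0, 0, np.float64(-0.496), -0.0168, 0.1132, 0.0008, 1]
[0, 0, np.float64(-0.524), -0.016, 0.1198, 0.0008, 1]
[0, 0, np.float64(-0.553), -0.0149, 0.1264, 0.0008, 1]
[0, 0, np.float64(-0.582), -0.0136, 0.133, 0.0008, 1]
```

View pics/s4.png

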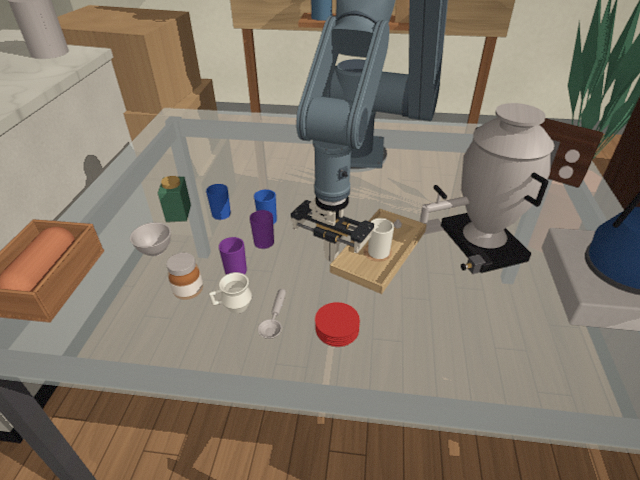

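The scene view shows the tray swinging ahead of the closed fingers, with the cup upright at (380,240).

Call:
jog_arm([
  [0, 0, -0.025, -0.002, 0.005, 0, 1],
  [0, 0, -0.05, -0.0047, 0.0107, 0, 1],
  [0, 0, -0.075, -0.0068, 0.0165, 0, 1],
  [0, 0, -0.1, -0.0085, 0.022, 0, 1],
  [0, 0, -0.123, -0.01, 0.0271, 0, 1],
  [0, 0, -0.152, -0.0117, 0.0336, 0, 1],
  [0, 0, -0.181, -0.0132, 0.0401, 0, 1],
  [0, 0, -0.209, -0.0146, 0.0466, 0, 1],
  [0, 0, -0.238, -0.0157, 0.0532, 0, 1],
  [0, 0, -0.267, -0.0166, 0.0598, 0, 1],
  [0, 0, -0.295, -0.0173, 0.0665, 0, 1],
  [0, 0, -0.324, -0.0179, 0.0732, 0, 1],
  [0, 0, -0.353, -0.0182, 0.0798, 0, 1],
  [0, 0, -0.381, -0.0183, 0.0865, 0, 1],
  [0, 0, -0.41, -0.0183, 0.0932, 0, 1],
  [0, 0, -0.439, -0.018, 0.0999, 0, 1],
  [0, 0, -0.467, -0.0175, 0.1066, 0, 1],
  [0, 0, -0.496, -0.0168, 0.1132, 0, 1],
  [0, 0, -0.515, -0.0163, 0.1175, 0, 1],
  [0, 0, -0.524, -0.016, 0.1198, 0, 1],
])

```text
time: 16.23
ee_pos: [0.6389, 0.0915, 0.0136]
eef_rot: [0.209, -3.134, 0.0]
wrist_force: [-0.7, -0.5, -0.6]
width: 0.005
finger_force: 0.3
```

Run:
```python
from trayang import *
im,d,c,T=snap('scene');P=pts(d,c,T);save('s5c',cv2.resize(im[160:310,310:510],(800,600),interpolation=cv2.INTER_CUBIC))
th0=.135
rows(list(th0+np.cumsum([.02]*14)),[-.0875]*14)
```

```text
t 16.275 pos [0.6391 0.0916 0.0136] yaw-90 th 0.1334 F [ 0.14  0.2  -0.11]
[0, 0, np.float64(-0.021), -0.0021, 0.0043, 0.0006, 1]
[0, 0, np.float64(-0.04), -0.0037, 0.0085, 0.0007, 1]
[0, 0, np.float64(-0.059), -0.0052, 0.0127, 0.0007, 1]
[0, 0, np.float64(-0.078), -0.0067, 0.0169, 0.0007, 1]
[0, 0, np.float64(-0.097), -0.0081, 0.0211, 0.0007, 1]
[0, 0, np.float64(-0.116), -0.0093, 0.0254, 0.0007, 1]
[0, 0, np.float64(-0.135), -0.0105, 0.0297, 0.0007, 1]
[0, 0, np.float64(-0.154), -0.0116, 0.034, 0.0007, 1]
[0, 0, np.float64(-0.173), -0.0127, 0.0383, 0.0007, 1]
[0, 0, np.float64(-0.192), -0.0136, 0.0427, 0.0007, 1]
[0, 0, np.float64(-0.212), -0.0145, 0.0471, 0.0007, 1]
[0, 0, np.float64(-0.231), -0.0152, 0.0515, 0.0007, 1]
[0, 0, np.float64(-0.25), -0.0159, 0.0559, 0.0007, 1]
[0, 0, np.float64(-0.269), -0.0165, 0.0603, 0.0007, 1]
```

View pics/s5c.png

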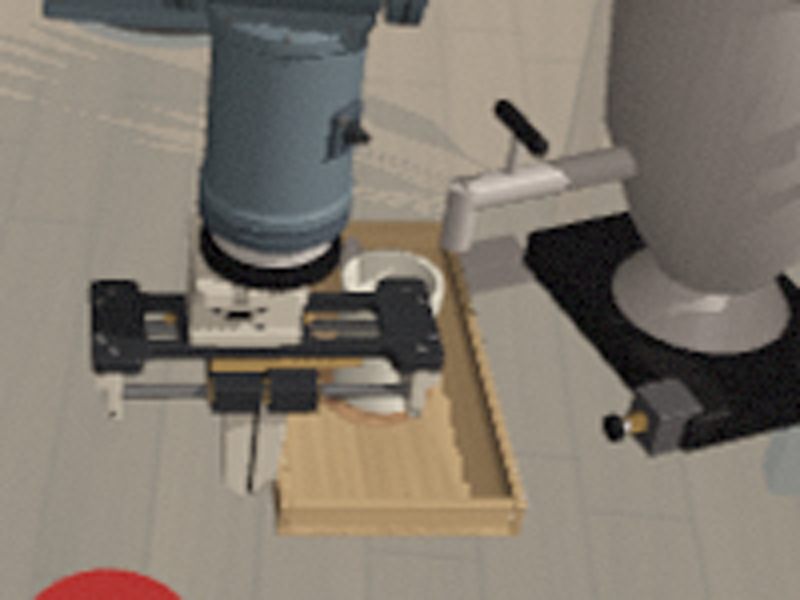

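The crop shows the fingers on the tray's right rim near (255,470), the cup upright at (393,280) and the free-end corners at (278,507) and (523,500). The tray still has to swing to the stop head at (612,427).

Run:
```python
from trayang import *
im,d,c,T=snap('scene')
f=lambda x,y:ray(310+x/4,160+y/4,c,T,.03)
L=f(523,499);Rr=f(279,507);print(L.round(4),Rr.round(4),np.linalg.norm(L-Rr))
y=(L-Rr)[:2];print('th from end edge',np.arctan2(-y[0],y[1]))
for q,b in((L,.07),(Rr,-.07)):
    v=q[:2]-p;print('th corner',np.arctan2(v[1],v[0])-np.arctan2(b,.24),np.linalg.norm(v))
h=f(607,427);
```

```text
[0.6474 0.2496 0.03  ] [0.6709 0.1116 0.03  ] 0.1399937749533393
th from end edge 0.16859065404358406
th corner 0.13265069001840685 0.24374636397418986
th corner 0.12519393713838267 0.2495358920780738
```

Call:
jog_arm([
  [0, 0, -0.021, -0.0021, 0.0043, 0, 1],
  [0, 0, -0.04, -0.0037, 0.0085, 0, 1],
  [0, 0, -0.059, -0.0052, 0.0127, 0, 1],
  [0, 0, -0.078, -0.0067, 0.0169, 0, 1],
  [0, 0, -0.097, -0.0081, 0.0211, 0, 1],
  [0, 0, -0.116, -0.0093, 0.0254, 0, 1],
  [0, 0, -0.135, -0.0105, 0.0297, 0, 1],
  [0, 0, -0.154, -0.0116, 0.034, 0, 1],
  [0, 0, -0.173, -0.0127, 0.0383, 0, 1],
  [0, 0, -0.192, -0.0136, 0.0427, 0, 1],
  [0, 0, -0.2, -0.014, 0.045, 0, 1],
  [0, 0, -0.212, -0.0145, 0.0471, 0, 1],
  [0, 0, -0.22, -0.0148, 0.049, 0, 1],
  [0, 0, -0.22, -0.0148, 0.049, 0, 1],
])

```text
time: 18.08
ee_pos: [0.6472, 0.1419, 0.0137]
eef_rot: [-0.567, 3.09, 0.0]
wrist_force: [-0.3, 0.6, -0.8]
width: 0.005
finger_force: 0.0
```

```bash
cat >> arc.py <<'E'
def st():
    o=ctrl.observe();q=o['ee_pos'][:2]-p;th=np.arctan2(q[1],q[0])+np.arctan2(.0875,.205)
    Y=np.array([-np.sin(th),np.cos(th)]);print('theta_eff',th.round(4),'Fy',(o['wrist_force'][:2]@Y).round(2),'r',np.linalg.norm(q).round(4),o['wrist_force'].round(2),'tq',o['torque'].round(3))
E
python3 - <<'E'
from trayang import *
im,d,c,T=snap('scene');P=pts(d,c,T);save('s6c',cv2.resize(im[170:300,380:510],(600,600),interpolation=cv2.INTER_CUBIC))
st()
rows(list(.37+.01*np.arange(1,14)),[-.0875]*13)
E
```

```text
theta_eff 0.3623 Fy 0.13 r 0.2228 [-0.19  0.06 -0.57] tq [ 0.065  0.07  -0.03 ]
t 18.125 pos [0.6472 0.1418 0.0137] yaw-90 th 0.3628 F [-0.19  0.06 -0.57]
[0, 0, np.float64(-0.016), -0.0016, 0.0036, 0.0007, 1]
[0, 0, np.float64(-0.026), -0.0024, 0.0057, 0.0007, 1]
[0, 0, np.float64(-0.036), -0.0032, 0.0078, 0.0007, 1]
[0, 0, np.float64(-0.045), -0.004, 0.0098, 0.0007, 1]
[0, 0, np.float64(-0.055), -0.0048, 0.0119, 0.0007, 1]
[0, 0, np.float64(-0.064), -0.0055, 0.014, 0.0007, 1]
[0, 0, np.float64(-0.074), -0.0062, 0.0161, 0.0007, 1]
[0, 0, np.float64(-0.083), -0.0069, 0.0183, 0.0007, 1]
[0, 0, np.float64(-0.093), -0.0076, 0.0204, 0.0007, 1]
[0, 0, np.float64(-0.102), -0.0083, 0.0225, 0.0007, 1]
[0, 0, np.float64(-0.112), -0.0089, 0.0246, 0.0007, 1]
[0, 0, np.float64(-0.122), -0.0095, 0.0268, 0.0007, 1]
[0, 0, np.float64(-0.131), -0.0101, 0.0289, 0.0007, 1]
```

View pics/s6c.png

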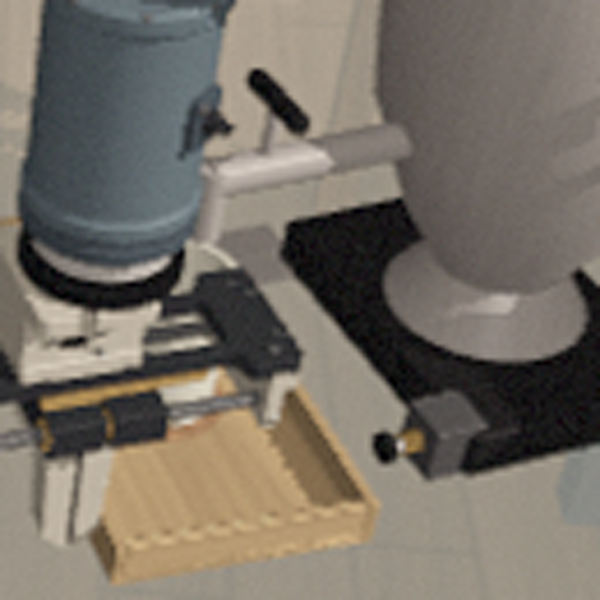

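The crop shows the tray's left rim still some 15 mm from the stop head at (382,447). From here I feel forward in small steps.

Call:
jog_arm([
  [0, 0, -0.007, -0.0006, 0.0015, 0, 1],
  [0, 0, -0.014, -0.0012, 0.003, 0, 1],
  [0, 0, -0.021, -0.0018, 0.0045, 0, 1],
  [0, 0, -0.028, -0.0024, 0.006, 0, 1],
  [0, 0, -0.028, -0.0024, 0.006, 0, 1],
])

```text
time: 18.75
ee_pos: [0.6473, 0.1484, 0.0137]
eef_rot: [-0.612, 3.081, 0.0]
wrist_force: [-0.3, 0.5, 0.2]
width: 0.005
finger_force: 0.0
```

```bash
cat > feel.py <<'E'
from arc import *
F=[];
for i in range(5):
    viewer.snapshot('wrist');o=ctrl.observe();F.append(o['wrist_force'])
F=np.mean(F,0);q=o['ee_pos'][:2]-p;th=np.arctan2(q[1],q[0])+np.arctan2(.0875,.205)
M=R.from_rotvec(o['eef_rot']);print('t',round(o['time'],2),'theta',th.round(4),'arc mm',round(th*205,2),'F tool',M.inv().apply(F).round(2),'pos',o['ee_pos'].round(4))
E
python3 feel.py
```

```text
t 19.0 theta 0.3911 arc mm 80.17 F tool [0.21 0.   0.07] pos [0.6472 0.1482 0.0136]
```

Call:
jog_arm([
  [0, 0, -0.004, -0.0004, 0.0009, 0, 1],
  [0, 0, -0.008, -0.0007, 0.0017, 0, 1],
  [0, 0, -0.0115, -0.001, 0.0025, 0, 1],
  [0, 0, -0.0115, -0.001, 0.0025, 0, 1],
])

```text
time: 19.5
ee_pos: [0.6472, 0.151, 0.0137]
eef_rot: [-0.631, 3.078, 0.0]
wrist_force: [0.3, -0.6, 0.2]
width: 0.003
finger_force: 0.1
```

```bash
python3 feel.py
```

```text
t 19.75 theta 0.4031 arc mm 82.63 F tool [ 0.37 -0.05  0.19] pos [0.6472 0.1509 0.0137]
```

Call:
jog_arm([
  [0, 0, -0.004, -0.0004, 0.0009, 0, 1],
  [0, 0, -0.008, -0.0007, 0.0017, 0, 1],
  [0, 0, -0.0115, -0.001, 0.0025, 0, 1],
  [0, 0, -0.0115, -0.001, 0.0025, 0, 1],
])

```text
time: 20.25
ee_pos: [0.6472, 0.1537, 0.0137]
eef_rot: [-0.649, 3.074, 0.0]
wrist_force: [-0.5, -0.0, -0.0]
width: 0.011
finger_force: 0.1
```

```bash
python3 feel.py
```

```text
t 20.5 theta 0.4153 arc mm 85.14 F tool [0.07 0.04 0.27] pos [0.6472 0.1537 0.0137]
```

Call:
jog_arm([
  [0, 0, -0.004, -0.0004, 0.0009, 0, 1],
  [0, 0, -0.008, -0.0007, 0.0017, 0, 1],
  [0, 0, -0.0115, -0.001, 0.0025, 0, 1],
  [0, 0, -0.0115, -0.001, 0.0025, 0, 1],
])

```text
time: 21.0
ee_pos: [0.6471, 0.1564, 0.0137]
eef_rot: [-0.668, 3.07, 0.0]
wrist_force: [0.3, -0.3, -0.1]
width: 0.008
finger_force: 0.2
```

```bash
python3 feel.py
```

```text
t 21.25 theta 0.4274 arc mm 87.61 F tool [ 0.04 -0.35  0.26] pos [0.6471 0.1563 0.0137]
```

Call:
jog_arm([
  [0, 0, -0.004, -0.0004, 0.0009, 0, 1],
  [0, 0, -0.008, -0.0007, 0.0017, 0, 1],
  [0, 0, -0.0115, -0.001, 0.0025, 0, 1],
  [0, 0, -0.0115, -0.001, 0.0025, 0, 1],
])

```text
time: 21.75
ee_pos: [0.647, 0.1591, 0.0137]
eef_rot: [-0.686, 3.066, 0.0]
wrist_force: [0.6, -0.9, 0.3]
width: 0.004
finger_force: 0.2
```

```bash
python3 feel.py
```

```text
t 22.0 theta 0.4393 arc mm 90.06 F tool [ 0.24 -0.3   0.12] pos [0.6469 0.159  0.0137]
```

Call:
jog_arm([
  [0, 0, -0.004, -0.0004, 0.0009, 0, 1],
  [0, 0, -0.008, -0.0007, 0.0017, 0, 1],
  [0, 0, -0.0115, -0.001, 0.0025, 0, 1],
  [0, 0, -0.0115, -0.001, 0.0025, 0, 1],
])

```text
time: 22.5
ee_pos: [0.6468, 0.1618, 0.0136]
eef_rot: [0.705, -3.062, -0.0]
wrist_force: [-0.4, 0.0, 0.9]
width: 0.002
finger_force: 0.2
```

```bash
python3 feel.py
```

```text
t 22.75 theta 0.4516 arc mm 92.57 F tool [-0.02 -0.12  0.27] pos [0.6468 0.1617 0.0136]
```

Call:
jog_arm([
  [0, 0, -0.004, -0.0004, 0.0009, 0, 1],
  [0, 0, -0.008, -0.0007, 0.0017, 0, 1],
  [0, 0, -0.0115, -0.001, 0.0025, 0, 1],
  [0, 0, -0.0115, -0.001, 0.0025, 0, 1],
])

```text
time: 23.25
ee_pos: [0.6466, 0.1644, 0.0136]
eef_rot: [-0.723, 3.057, 0.0]
wrist_force: [0.1, -0.3, 0.4]
width: 0.004
finger_force: 0.2
```

```bash
python3 feel.py
```

```text
t 23.5 theta 0.4636 arc mm 95.04 F tool [-0.3  -0.06  0.06] pos [0.6466 0.1644 0.0137]
```

Call:
jog_arm([
  [0, 0, -0.004, -0.0004, 0.0009, 0, 1],
  [0, 0, -0.008, -0.0007, 0.0017, 0, 1],
  [0, 0, -0.0115, -0.001, 0.0025, 0, 1],
  [0, 0, -0.0115, -0.001, 0.0025, 0, 1],
])

```text
time: 24.0
ee_pos: [0.6464, 0.1671, 0.0137]
eef_rot: [-0.741, 3.053, 0.0]
wrist_force: [-0.0, -0.1, -0.6]
width: 0.004
finger_force: 0.2
```

```bash
python3 feel.py
```

```text
t 24.25 theta 0.4758 arc mm 97.53 F tool [-0.03 -0.02  0.09] pos [0.6463 0.1671 0.0136]
```

Call:
jog_arm([
  [0, 0, -0.004, -0.0004, 0.0009, 0, 1],
  [0, 0, -0.008, -0.0007, 0.0017, 0, 1],
  [0, 0, -0.0115, -0.001, 0.0025, 0, 1],
  [0, 0, -0.0115, -0.001, 0.0025, 0, 1],
])

```text
time: 24.75
ee_pos: [0.6461, 0.1698, 0.0137]
eef_rot: [-0.76, 3.048, 0.0]
wrist_force: [-0.2, -0.8, -0.1]
width: 0.008
finger_force: 0.2
```

```bash
python3 feel.py
python3 - <<'E'
from h import *
im,d,c,T=snap('scene');save('s7c',cv2.resize(im[170:300,380:510],(600,600),interpolation=cv2.INTER_CUBIC))
E
```

```text
t 25.0 theta 0.488 arc mm 100.04 F tool [-0.29 -0.13  0.22] pos [0.6461 0.1698 0.0137]
```

View pics/s7c.png

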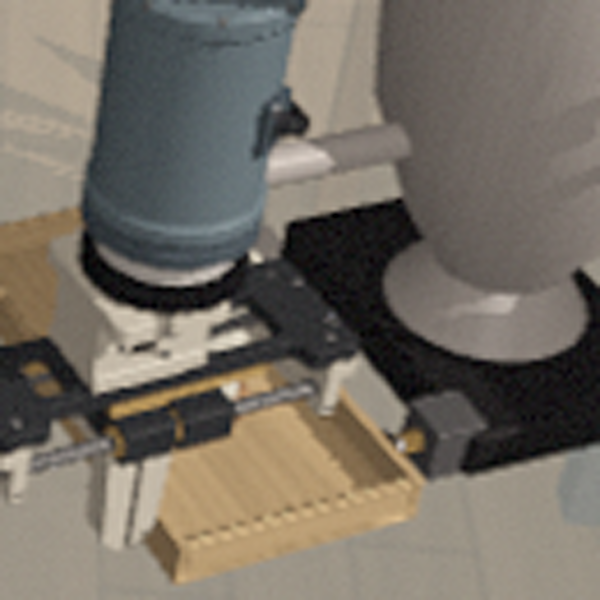

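The crop shows the rim now hiding the stop head, with only the brass at (412,440) visible, so contact is near.

Call:
jog_arm([
  [0, 0, -0.003, -0.0003, 0.0007, 0, 1],
  [0, 0, -0.006, -0.0006, 0.0013, 0, 1],
  [0, 0, -0.009, -0.0008, 0.002, 0, 1],
  [0, 0, -0.009, -0.0008, 0.002, 0, 1],
])

```text
time: 25.55
ee_pos: [0.646, 0.1715, 0.0137]
eef_rot: [-0.774, 3.045, -0.001]
wrist_force: [-0.2, -2.8, -0.8]
width: 0.003
finger_force: 1.3
```

```bash
python3 feel.py
```

```text
t 25.8 theta 0.4961 arc mm 101.71 F tool [ 1.05 -2.93 -0.01] pos [0.646  0.1716 0.0137]
```

Call:
jog_arm([
  [0, 0, -0.0023, -0.0002, 0.0005, 0, 1],
  [0, 0, -0.0046, -0.0004, 0.001, 0, 1],
  [0, 0, -0.007, -0.0006, 0.0015, 0, 1],
  [0, 0, -0.007, -0.0006, 0.0015, 0, 1],
])

```text
time: 26.3
ee_pos: [0.646, 0.1728, 0.0137]
eef_rot: [-0.785, 3.042, -0.001]
wrist_force: [0.8, -6.6, -0.2]
width: 0.007
finger_force: 2.7
```

```bash
python3 feel.py
```

```text
t 26.55 theta 0.5017 arc mm 102.86 F tool [ 1.46 -5.01  0.43] pos [0.6459 0.1728 0.0137]
```

Call:
jog_arm([
  [0, 0, -0.0023, -0.0002, 0.0005, 0, 1],
  [0, 0, -0.0046, -0.0004, 0.001, 0, 1],
  [0, 0, -0.007, -0.0006, 0.0015, 0, 1],
  [0, 0, -0.007, -0.0006, 0.0015, 0, 1],
])

```text
time: 27.05
ee_pos: [0.6459, 0.1737, 0.0137]
eef_rot: [-0.796, 3.039, -0.003]
wrist_force: [2.1, -7.9, -0.4]
width: 0.006
finger_force: 3.7
```

```bash
python3 feel.py
```

```text
t 27.3 theta 0.5057 arc mm 103.66 F tool [ 2.23 -7.6   0.64] pos [0.6459 0.1737 0.0137]
```

Call:
jog_arm([
  [0, 0, -0.0023, -0.0002, 0.0005, 0, 1],
  [0, 0, -0.0046, -0.0004, 0.001, 0, 1],
  [0, 0, -0.007, -0.0006, 0.0015, 0, 1],
  [0, 0, -0.007, -0.0006, 0.0015, 0, 1],
])

```text
time: 27.8
ee_pos: [0.6459, 0.1746, 0.0137]
eef_rot: [-0.807, 3.036, -0.004]
wrist_force: [1.9, -9.4, 0.8]
width: 0.002
finger_force: 4.8
```

```bash
python3 feel.py
```

```text
t 28.05 theta 0.5095 arc mm 104.45 F tool [ 3.16 -9.59  0.6 ] pos [0.6459 0.1746 0.0137]
```

Call:
jog_arm([
  [0, 0, -0.001, -0.0001, 0.0002, 0, 1],
  [0, 0, -0.001, -0.0001, 0.0004, 0, 1],
  [0, 0, -0.001, -0.0001, 0.0004, 0, 1],
  [0, 0, -0.001, -0.0001, 0.0004, 0, 1],
  [0, 0, -0.001, -0.0001, 0.0004, 0, 1],
  [0, 0, -0.001, -0.0001, 0.0004, 0, 1],
  [0, 0, -0.001, -0.0001, 0.0004, 0, 1],
  [0, 0, -0.001, -0.0001, 0.0004, 0, 1],
  [0, 0, -0.001, -0.0001, 0.0004, 0, 1],
  [0, 0, -0.001, -0.0001, 0.0004, 0, 1],
])

```text
time: 29.3
ee_pos: [0.6459, 0.1747, 0.0137]
eef_rot: [-0.809, 3.036, -0.005]
wrist_force: [2.4, -9.6, -0.4]
width: 0.001
finger_force: 5.1
```

```bash
python3 feel.py
```

```text
t 29.55 theta 0.5102 arc mm 104.58 F tool [  3.26 -10.4    0.58] pos [0.6459 0.1747 0.0137]
```

Call:
jog_arm([
  [0, 0, 0.003, 0.0002, -0.0006, 0, 1],
  [0, 0, 0.006, 0.0005, -0.0012, 0, 1],
  [0, 0, 0.009, 0.0008, -0.0018, 0, 1],
  [0, 0, 0.012, 0.001, -0.0024, 0, 1],
  [0, 0, 0.014, 0.0013, -0.003, 0, 1],
  [0, 0, 0.017, 0.0015, -0.0036, 0, 1],
  [0, 0, 0.02, 0.0018, -0.0042, 0, 1],
  [0, 0, 0.022, 0.002, -0.0048, 0, 1],
  [0, 0, 0.025, 0.0022, -0.0054, 0, 1],
  [0, 0, 0.028, 0.0025, -0.006, 0, 1],
  [0, 0, 0.03, 0.0027, -0.0066, 0, 1],
  [0, 0, 0.03, 0.0029, -0.0075, 0, 1],
  [0, 0, 0.03, 0.003, -0.009, 0, 1],
  [0, 0, 0.03, 0.003, -0.012, 0, 1],
  [0, 0, 0.03, 0.003, -0.018, 0, 1],
  [0, 0, 0.03, 0.003, -0.025, 0, 1],
  [0, 0, 0.03, 0.003, -0.035, 0, 1],
  [0, 0, 0.03, 0.003, -0.05, 0, 1],
  [0, 0, 0.03, 0.003, -0.065, 0, 1],
  [0, 0, 0.03, 0.003, -0.065, 0, 1],
])

```text
time: 32.05
ee_pos: [0.6758, 0.1174, 0.0136]
eef_rot: [-0.758, 3.048, -0.0]
wrist_force: [0.7, -1.0, 0.1]
width: 0.006
finger_force: 0.0
```

Call:
jog_arm([
  [0, 0, 0, 0, -0.02, -0.01, 1],
  [0, 0, 0, 0, -0.06, -0.04, 1],
  [0, 0, 0, 0, -0.1, -0.08, 1],
  [0, 0, 0, 0, -0.14, -0.12, 1],
  [0, 0, 0, 0, -0.16, -0.16, 1],
  [0, 0, 0, 0, -0.16, -0.2, 1],
  [0, 0, 0, 0, -0.16, -0.2, 1],
  [0, 0, 0, 0, -0.16, -0.2, 1],
])

```text
time: 33.05
ee_pos: [0.7498, -0.0223, 0.2133]
eef_rot: [0.761, -3.047, -0.0]
wrist_force: [0.1, 0.4, 0.5]
width: 0.006
finger_force: 0.0
```

Run:
```python
from trayang import *
from cup import circ
print(ctrl.observe()['ee_pos'],ctrl.observe()['wrist_force'])
for n in('scene','side'):
    im,d,c,T=snap(n);P=pts(d,c,T);h=cv2.cvtColor(im,cv2.COLOR_RGB2HSV).astype(int);save('end_'+n,im)
    th=.495;X=np.array([np.cos(th),np.sin(th)]);Y=np.array([-X[1],X[0]]);D=P[...,:2]-p;a=D@X;b=D@Y
    w=(h[...,0]<25)&(h[...,1]>60)&(P[...,2]>.024)&(P[...,2]<.036)&(abs(b)<.1)&(a>-.05)&(a<.27)
    r=cv2.minAreaRect((P[w][:,:2]*1000).astype(np.float32));print(n,'tray',w.sum(),r)
    k=(h[...,1]<70)&(h[...,2]>80)&(P[...,2]>.089)&(P[...,2]<.103)&(abs(a-.12)<.05)&(abs(b)<.05)
    q=P[k];print('cup',k.sum(),((q.min(0)+q.max(0))/2).round(4),(q.max(0)-q.min(0)).round(3),'tray xy',np.c_[a[k],b[k]].min(0).round(3),np.c_[a[k],b[k]].max(0).round(3),circ(q))
    s=(P[...,2]>.105)&(P[...,2]<.14)&(np.hypot(P[...,0]-.533,P[...,1]-.2)<.04);q=P[s];print('spout',s.sum(),((q.min(0)+q.max(0))/2).round(4) if s.sum() else '')
```

```text
[ 0.74981957 -0.02232225  0.21331514] [0.12924411 0.41995122 0.5037408 ]
scene tray 866 ((512.6737060546875, 208.0675506591797), (274.20947265625, 164.93698120117188), 28.00868034362793)
cup 182 [0.5296 0.2077 0.0951] [0.06  0.057 0.012] tray xy [ 0.089 -0.029] [0.149 0.029] (array([0.52894657, 0.20745756]), np.float64(0.027558655019741675))
spout 50 [0.5348 0.2016 0.13  ]
side tray 620 ((514.4326171875, 211.1554412841797), (272.742919921875, 164.28125), 27.283666610717773)
cup 157 [0.5298 0.2092 0.0948] [0.062 0.06  0.012] tray xy [ 0.092 -0.028] [0.153 0.03 ] (array([0.53041731, 0.2094308 ]), np.float64(0.02761354951905223))
spout 49 [0.536  0.2039 0.1295]
```

```bash
python3 -c "
from h import *
print(workorder.finish_job())"
```

```text
the job is handed in; nothing more can be done
None
```

I stood the cup on the cork and swung the tray to the stop. I held about 10 N of push at the corner for over a second, an estimated 8–10 N on the stop, then let go and handed the job in. In the last pictures the cup is on the cork about 8 mm from plumb below the spout and the tray about 0.05 rad from home; no verdict came back.

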